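# Park the red spring plunger of a board jig in its rest notch

### The arm

A 6-joint arm with a two-finger parallel gripper is mounted at the origin on the work surface; the furniture and walls round the work are solid. World frame = base frame: x ahead of the robot, y to its left, z up, the work surface at z = 0. Lengths are in mm, angles in rad, forces in N, time in s.
With the tool pointing down it reaches from about 350 to 775 mm from the base axis. Payload 7.3 kg.
Tool frame: the origin (TCP) lies on the centre line of the jaws, within the pads' length; the fingertips stand 22 mm ahead of it and the grasp point (between the pads) lies 3 mm ahead of it; x points along the fingers, z is the direction in which the jaws open and shut, and the axes are right-handed (so a half turn about x gives the same grasp; the last joint's range is limited). The gripper opens to 92 mm and grips with 3 to 60 N. Pads are 19 mm wide; open, the fingers measure 130 mm over their backs; the gripper's body (75 mm by 190 mm) begins 47 mm behind the grasp point.
Start: joints at [-1.336, 0.342, 1.524, -0, 1.275, -0.146], TCP at [195.146, -487.402, 248.741] pointing down, gripper open.
Joint ranges: [-2.53, 2.53], [-0.77, 2.02], [0.04, 2.7], [-1, 4.14], [0.28, 2.66], [-3.11, 3.11]. Speed limits (rad/s): [2.57, 2.57, 3.14, 3.14, 3.14, 3.14].

### API

Orientations are given as [roll, pitch, yaw] about the fixed x, y, z axes, in that order (R = Rz(yaw) Ry(pitch) Rx(roll)).
In Python, from plant import readout, imaging, bot gives the robot as it stands.
- The arm moves only by the tool arm_command, never from a script. Its argument "plan" is a list of rows, each an object of numbers: "tx", "ty", "tz": the shift along the tool's x, y, z in cm; "wx", "wy", "wz": the turn, a rotation vector about the tool's x, y, z in rad; "jaw": the opening, from -1 (shut) to 1 (fully open). In form: [{"tx": .., "ty": .., "tz": .., "wx": .., "wy": .., "wz": .., "jaw": ..}, ...]. A call has 1 to 20 rows; each row shifts and turns the commanded pose from where the row before left it, along the tool's axes as they then stand; what a row does not reach is not made up. A row lasts 1/10 s, in which the tool goes at most 50 mm and 8.59 degrees, less where a joint would pass 70% of its speed; a pose out of reach is approached as far as the arm can. A call with a gripper value outside its range is refused whole. The fingers move at their own pace and stop on an object; the grip force is fixed at half the most. Time passes only in rows, so rows that do not move let the fingers close. It gives the time, the measured TCP pose, the force and the opening at its end, in the units of the state.
- readout.get_obs(): the state, without advancing time (a new reading comes with each control period).
- imaging.capture(name): name is "scene" or "side" or "wrist"; returns the picture (480x640x3 uint8, blue, green, red); there is no depth.
- imaging.get_calibration(name): a dict with "fx", "fy", "cx", "cy" (pixels), "position" and "rotation" of the camera in the world; the wrist camera has in their place "mount" (4x4, takes a point from camera to tool coordinates, whose origin is the TCP and whose axes are the tool frame's). Camera axes: x right, y up, looking along -z (the intrinsics and any distortion apply to the point x, -y, -z); pixel columns grow to the right and rows downward; lengths in mm; the calibration is good to about 2 mm. A picture is of the moment at which its call begins: read the wrist's pose just before it. get_calibration takes no time and is no camera call.
- bot.close_job(): hands the job in, once; it reports no verdict.
The state is a dict: "time": time; "joint_positions": joint angles; "dq": joint speeds; "tau": joint torques, N m; "tool_pos": TCP position; "tcp_rot": TCP orientation; "contact_force": force on the tool from outside, world axes, zero at the start; "moment": the same for the moment, N m; "grip_width": finger opening in mm.
Only numpy, scipy, OpenCV 4.12 (cv2) and the standard library are available. Lean on these libraries where they do the work, as an engineer would, in place of code of your own. Each camera call takes 0.05 s, during which the arm holds its last target.

### The job

Unlock the board jig with the red knob: pull its spring plunger knob straight up, give it a quarter turn and let it settle into the rest notch, so that it stays up by itself. Leave the plunger of the blue-knobbed jig down as it is, and take the hand away.

Things in the scene. Friction and masses are not known exactly. Their poses are not given: they have to be found in the camera images.
- red_grip (a point): Grip point on the vertical axis of the RED knob: an upright bar 40 mm long (x axis), 14 mm thick (y), 38 mm tall, white line on top. Down, it spans 69 to 107 mm above the bench, this point at 94. Pinch across the 14 mm. Below it, top at 63.5 mm, a steel collar 28 x 28 mm on a fixed jig, 112 x 84 mm. A like jig with a blue knob stands 0.14 m or more away; which is nearer the robot varies.
- red_plunger (a joint): Lift of the red knob in m: 0 down (as at the start), stop at 0.034. A spring pulls it down with 4 N at 0, 8 N at the stop. A cross pin under it sits in the collar's deep slot; above 0.016 it is clear and can turn (turn at 0.020 to 0.028). Resting in the notch it stays at about 0.0115; set down on the flats between slot and notch it stands at 0.016.
- red_knob (a joint): Turn of the red knob in rad, + counterclockwise from above, stops at +-1.8. About 0 at the start (bar along the deep slot, little play); the rest notch is a quarter turn either way, at +1.57 or -1.57. The notch is a V that centres the knob from about 0.3 rad either side when let down. Turns easily while lifted.
- blue_plunger (a joint): Lift in m of the like plunger with the BLUE knob, on the other jig; 0 = down. Must stay down.

How it is judged:
By the outcome, as a careful person would: the job done as asked, in the order asked, and still so for the second after the job is handed in, with the robot touching nothing.
It also fails if it takes over 38 s, if anything falls off the work surface, if the arm or the gripper's body presses on something with over 40 N, if the wrist force passes 120 N, or if a joint passes its speed limit or range.

## Working session

There is one attempt and no reset: what is moved stays moved. The work goes in short steps, Python scripts to look and compute and a tool call to move; the robot and the scene stay as the last step left them, time stands still between calls to the robot, and variables do not carry over. Pictures are saved under pics/ and viewed, and the job is handed in when it is done.

Besides the shell and the picture viewer there is one more tool, called in YAML: its name, and indented under it one key for each argument. arm_command: Moves the arm, as the interface text tells. Its arguments: {"type":"object","properties":{"plan":{"type":"array"}},"required":["plan"]}

```bash
ls; mkdir -p pics; python3 - <<'E'
from plant import readout, imaging, bot
import cv2
print(readout.get_obs())
for n in("scene","side","wrist"):
    c=imaging.get_calibration(n);print(n,c)
for n in("scene","side"):
    cv2.imwrite(f"pics/{n}0.png",imaging.capture(n))
E
```

```text
pics
{'time': 0.0, 'joint_positions': array([-1.33600405e+00,  3.42682376e-01,  1.52500897e+00,  3.57186035e-05,
        1.27540570e+00, -1.45992696e-01]), 'dq': array([-0.00127885,  0.00028565, -0.00112851,  0.00210452,  0.00211694,
       -0.0009758 ]), 'tau': array([-8.32124351e-05, -4.31241202e+01, -2.44217813e+01,  7.14426208e-02,
        5.58364042e-02, -1.54662716e-04]), 'tool_pos': array([ 195.06216279, -487.01681403,  248.06869076]), 'tcp_rot': array([2.97289975, 1.56929155, 1.78287798]), 'contact_force': array([-0.13693334, -0.18194679,  0.13153964]), 'moment': array([-0.03216147, -0.02919719, -0.03836783]), 'grip_width': 91.86984239403377}
scene {'fx': 604.5287075401263, 'fy': 604.5287075401263, 'cx': 326.33045850088024, 'cy': 238.4376328095128, 'position': array([ 513.21979121, -303.05356268,  835.85650983]), 'rotation': array([ 0.49166244,  0.00412112, -0.12486028])}
side {'fx': 487.4693491299331, 'fy': 487.4693491299331, 'cx': 324.83272977422104, 'cy': 234.40957306447925, 'position': array([ 806.54682616, -577.21492371,  503.21869035]), 'rotation': array([1.04349274, 0.02449286, 0.29258682])}
wrist {'fx': 376.9412521445639, 'fy': 376.9412521445639, 'cx': 317.311152020717, 'cy': 229.0311528916403, 'mount': array([[ 1.52842694e-03,  2.95440983e-01, -9.55359770e-01,
        -1.34784752e+02],
       [-1.32061594e-03,  9.55360649e-01,  2.95439142e-01,
         8.18929308e+01],
       [ 9.99997960e-01,  8.10106197e-04,  1.85036302e-03,
        -7.06843589e-01],
       [ 0.00000000e+00,  0.00000000e+00,  0.00000000e+00,
         1.00000000e+00]])}
```

View pics/scene0.png

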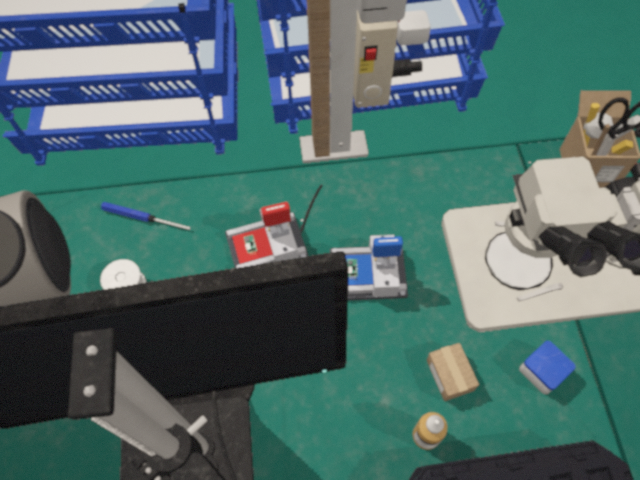

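View pics/side0.png

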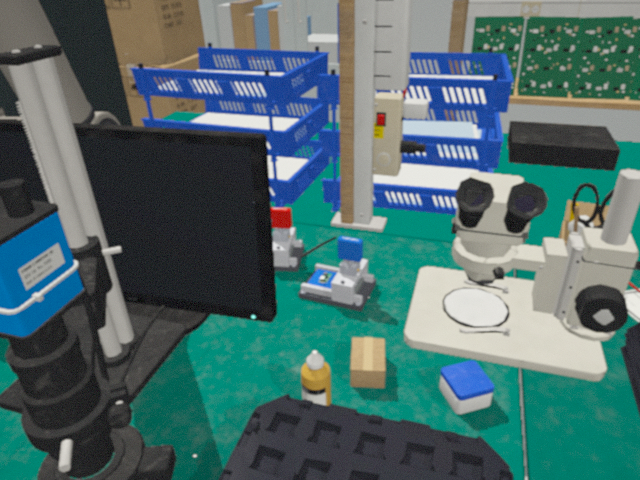

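The scene view shows the red knob at about (277,214) and the blue knob at about (386,247). A monitor stands in front of them on the robot's side, and there is a post behind at about (335,80). In the side view the red knob is at (281,217) and the blue at (349,247).

```bash
cat > h.py <<'E'
import numpy as np, cv2
from scipy.spatial.transform import Rotation as R
from plant import readout, imaging, bot
def cam(n,obs=None):
    c=imaging.get_calibration(n)
    if n=="wrist":
        o=obs or readout.get_obs()
        T=np.eye(4);T[:3,:3]=R.from_euler('xyz',o['tcp_rot']).as_matrix();T[:3,3]=o['tool_pos']
        M=T@np.array(c['mount']);return c,M[:3,:3],M[:3,3]
    return c,R.from_euler('xyz',c['rotation']).as_matrix(),np.array(c['position'])
def ray(C,u,v):
    c,Rm,p=C;d=Rm@np.array([(u-c['cx'])/c['fx'],-(v-c['cy'])/c['fy'],-1]);return p,d/np.linalg.norm(d)
def onz(C,u,v,z):
    p,d=ray(C,u,v);return p+d*(z-p[2])/d[2]
def proj(C,P):
    c,Rm,p=C;q=Rm.T@(np.array(P)-p);return c['cx']+c['fx']*q[0]/-q[2],c['cy']-c['fy']*q[1]/-q[2],-q[2]
def tri(r1,r2):
    (p,d),(q,e)=r1,r2
    s=np.linalg.lstsq(np.c_[d,-e],q-p,rcond=None)[0]
    a=p+s[0]*d;b=q+s[1]*e;return (a+b)/2,np.linalg.norm(a-b)
E
python3 - <<'E'
from h import *
for n in("scene","side"):
    C=cam(n);print(n,C[0].keys(),[np.round(proj(C,p)) for p in([195,-487,249],[0,0,0],[400,-300,0],[0,0,300])])
a=tri(ray(cam("scene"),277,214),ray(cam("side"),281,217));b=tri(ray(cam("scene"),386,247),ray(cam("side"),349,247))
print(a,b)
ims=[cv2.imread("pics/scene0.png")[170:320,200:430]]
cv2.imwrite("pics/c0.png",cv2.resize(ims[0],None,fx=3.4,fy=3.4,interpolation=cv2.INTER_CUBIC))
E
```

```text
scene dict_keys(['fx', 'fy', 'cx', 'cy', 'position', 'rotation']) [array([-98., 931., 414.]), array([-60., 371., 851.]), array([236., 573., 732.]), array([-236.,  285.,  586.])]
side dict_keys(['fx', 'fy', 'cx', 'cy', 'position', 'rotation']) [array([-420.,  368.,  362.]), array([ 17., 262., 939.]), array([ 79., 441., 588.]), array([-47., 107., 788.])]
(array([495.1327776 , 143.89467275,  87.28965324]), np.float64(0.9338295749765018)) (array([640.9866137 ,  70.22386395,  89.86225069]), np.float64(1.246188191418852))
```

View pics/c0.png

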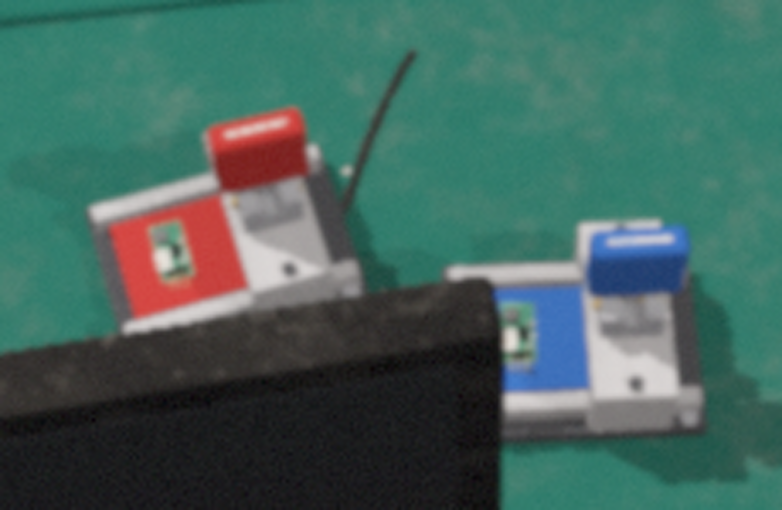

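```bash
python3 - <<'E'
from h import *
S=cam("scene");D=cam("side")
def t(n,a,b): 
    r=tri(ray(S,*a),ray(D,*b));print(n,np.round(r[0]),round(r[1],1))
t("mon top R",(346,268),(269,135)); t("mon bot R",(346,368),(275,318))
t("post base right-front",(368,157),(387,222)); t("post base left",(303,160),(332,224))
t("post base2",(345,152),(365,220));t("box bottom",(372,107),(386,175));t("blackhandle",(418,68),(422,147))
t("mon stand clamp?",(90,350),(30,50))
t("microscope eyepiece",(575,262),(475,200))
print("left mon top z250..", [np.round(onz(S,0,300,z)) for z in (150,200,250,300)])
print("tower base", np.round(onz(S,335,148,0)), "cable tip",[np.round(onz(S,320,187,z)) for z in(0,40,80)], 'basket', np.round(onz(S,300,100,0)),np.round(onz(S,230,130,0)))
E
```

```text
mon top R [567. -53. 309.] 13.3
mon bot R [567. -78.  46.] 5.7
post base right-front [659. 276.  24.] 18.6
post base left [546. 298.  -3.] 0.8
post base2 [617. 290.  19.] 4.6
box bottom [657. 293. 122.] 4.5
blackhandle [721. 307. 181.] 1.5
mon stand clamp? [ 360. -153.  422.] 6.3
microscope eyepiece [816. -52. 251.] 9.8
left mon top z250.. [array([150.,  28., 150.]), array([176.,   3., 200.]), array([203., -21., 250.]), array([229., -45., 300.])]
tower base [602. 313.   0.] cable tip [array([567., 238.,   0.]), array([565., 212.,  40.]), array([562., 186.,  80.])] basket [554. 426.   0.] [426. 375.   0.]
```

```bash
python3 - <<'E'
from h import *
o=readout.get_obs();print(np.round(R.from_euler('xyz',o['tcp_rot']).as_matrix(),3))
cv2.imwrite("pics/w0.png",imaging.capture("wrist"))
S=cam("scene")
im=cv2.imread("pics/scene0.png").astype(int)
b,g,r=im[...,0],im[...,1],im[...,2]
m=((r>120)&(g<90)&(b<90)).astype(np.uint8);n,l,st,ce=cv2.connectedComponentsWithStats(m)
for i in range(1,n):
    if st[i][4]>30:print(st[i],ce[i])
# white line
w=((r>170)&(g>140)&(b>140));w[:195]=0;w[225:]=0;w[:,:262]=0;w[:,292:]=0
ys,xs=np.nonzero(w);print(len(xs),xs.mean(),ys.mean())
P=np.array([onz(S,x,y,107)[:2] for x,y in zip(xs,ys)]);c=P.mean(0);u,s,v=np.linalg.svd(P-c);print(c,v[0],np.degrees(np.arctan2(v[0][1],v[0][0])),np.ptp((P-c)@v[0]))
E
```

```text
[[-0.     0.928  0.372]
 [ 0.001  0.372 -0.928]
 [-1.     0.    -0.001]]
[366  48  10   8  55] [370.78181818  51.12727273]
[262 203  29  23 416] [276.34134615 215.73798077]
[232 228  40  35 703] [251.53627312 245.35846373]
50 274.76 208.68
[492.88397684 140.88140956] [-0.96837766 -0.24948889] -165.5527305635155 43.40875840175927
```

View pics/w0.png

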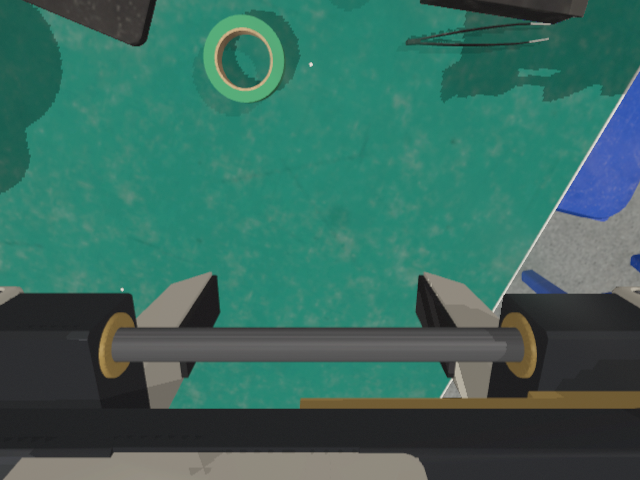

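The red knob is at about (493,141) and its bar lies at about 14°. The two-view height and the line length fit the sizes given. The monitor's top edge is at z≈309, so I'll lift above it and go round by its right end.

arm_command:
  plan:
    - {"tx":-3,"jaw":1}
    - {"tx":-3,"jaw":1}
    - {"tx":-3,"jaw":1}
    - {"tx":-3,"jaw":1}
    - {"tx":-3,"jaw":1}
    - {"tx":-3,"jaw":1}
    - {"tx":-0.5,"ty":3.7,"tz":-0.7,"jaw":1}
    - {"ty":3.7,"tz":-0.7,"jaw":1}
    - {"ty":3.7,"tz":-0.7,"jaw":1}
    - {"ty":3.7,"tz":-0.7,"jaw":1}
    - {"ty":3.7,"tz":-0.7,"jaw":1}
    - {"ty":3.7,"tz":-0.7,"jaw":1}
    - {"ty":3.7,"tz":-0.7,"jaw":1}
    - {"ty":3.7,"tz":-0.7,"jaw":1}
    - {"ty":3.7,"tz":-0.7,"jaw":1}
    - {"ty":3.7,"tz":-0.7,"jaw":1}
    - {"ty":3.7,"tz":-0.7,"jaw":1}
    - {"ty":3.7,"tz":-0.7,"jaw":1}
    - {"ty":3.7,"tz":-0.7,"jaw":1}
    - {"ty":3.7,"tz":-0.7,"jaw":1}

```text
invalid input at $.plan[0]: expected keys tx, ty, tz, wx, wy, wz, jaw
```

All keys are required in each row.

arm_command:
  plan:
    - {"tx":-3,"ty":0,"tz":0,"wx":0,"wy":0,"wz":0,"jaw":1}
    - {"tx":-3,"ty":0,"tz":0,"wx":0,"wy":0,"wz":0,"jaw":1}
    - {"tx":-3,"ty":0,"tz":0,"wx":0,"wy":0,"wz":0,"jaw":1}
    - {"tx":-3,"ty":0,"tz":0,"wx":0,"wy":0,"wz":0,"jaw":1}
    - {"tx":-3,"ty":0,"tz":0,"wx":0,"wy":0,"wz":0,"jaw":1}
    - {"tx":-3,"ty":0,"tz":0,"wx":0,"wy":0,"wz":0,"jaw":1}
    - {"tx":-0.5,"ty":3.7,"tz":-0.7,"wx":0,"wy":0,"wz":0,"jaw":1}
    - {"tx":0,"ty":3.7,"tz":-0.7,"wx":0,"wy":0,"wz":0,"jaw":1}
    - {"tx":0,"ty":3.7,"tz":-0.7,"wx":0,"wy":0,"wz":0,"jaw":1}
    - {"tx":0,"ty":3.7,"tz":-0.7,"wx":0,"wy":0,"wz":0,"jaw":1}
    - {"tx":0,"ty":3.7,"tz":-0.7,"wx":0,"wy":0,"wz":0,"jaw":1}
    - {"tx":0,"ty":3.7,"tz":-0.7,"wx":0,"wy":0,"wz":0,"jaw":1}
    - {"tx":0,"ty":3.7,"tz":-0.7,"wx":0,"wy":0,"wz":0,"jaw":1}
    - {"tx":0,"ty":3.7,"tz":-0.7,"wx":0,"wy":0,"wz":0,"jaw":1}

```text
time: 1.55
tool_pos: [450.3, -324.3, 433.5]
tcp_rot: [-2.546, 1.57, 2.547]
contact_force: [0.5, -1.4, 0.6]
grip_width: 91.8
```

```bash
python3 - <<'E'
from h import *
cv2.imwrite("pics/w1.png",imaging.capture("wrist"));cv2.imwrite("pics/s1.png",imaging.capture("side"))
o=readout.get_obs();print(o['joint_positions'],o['tool_pos'],o['contact_force'],o['time'])
E
```

```text
[-7.58807219e-01  3.40639966e-01  1.03259074e+00  1.42241790e-03
  1.76958456e+00  4.26397050e-01] [ 452.0337326  -322.75822541  432.84732674] [-0.62988461  0.98541787  0.21223863] 1.65
```

View pics/w1.png

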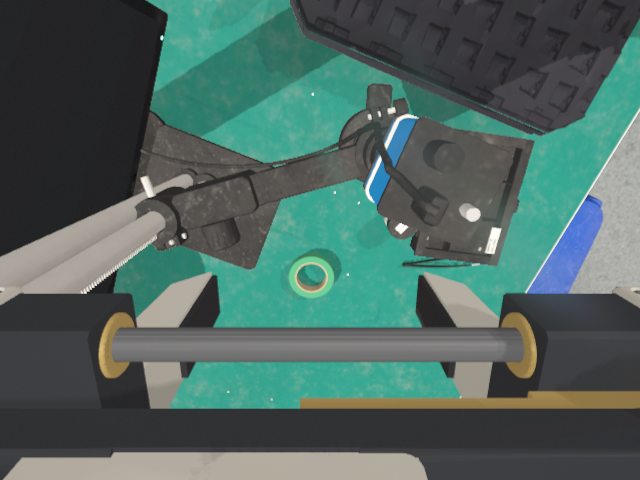

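View pics/s1.png

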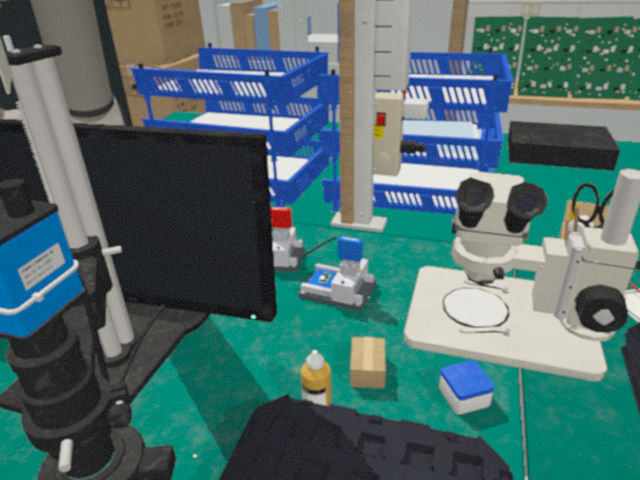

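The wrist view shows the double pole of a stand to the left, with the microscope tube and black tray below. I'll pass the stand on its +x side, keeping z≈433 and a radius of about 570 mm.

arm_command:
  plan:
    - {"tx":0,"ty":3.4,"tz":-2.5,"wx":0,"wy":0,"wz":0,"jaw":1}
    - {"tx":0,"ty":3.4,"tz":-2.5,"wx":0,"wy":0,"wz":0,"jaw":1}
    - {"tx":0,"ty":3.4,"tz":-2.5,"wx":0,"wy":0,"wz":0,"jaw":1}
    - {"tx":0,"ty":3.4,"tz":-2.5,"wx":0,"wy":0,"wz":0,"jaw":1}
    - {"tx":0,"ty":1.7,"tz":-3.2,"wx":0,"wy":0,"wz":0,"jaw":1}
    - {"tx":0,"ty":1.7,"tz":-3.2,"wx":0,"wy":0,"wz":0,"jaw":1}
    - {"tx":0,"ty":1.7,"tz":-3.2,"wx":0,"wy":0,"wz":0,"jaw":1}
    - {"tx":0,"ty":1.7,"tz":-3.2,"wx":0,"wy":0,"wz":0,"jaw":1}
    - {"tx":0,"ty":1.7,"tz":-3.2,"wx":0,"wy":0,"wz":0,"jaw":1}
    - {"tx":0,"ty":-0.4,"tz":-3.1,"wx":0,"wy":0,"wz":0,"jaw":1}
    - {"tx":0,"ty":-0.4,"tz":-3.1,"wx":0,"wy":0,"wz":0,"jaw":1}
    - {"tx":0,"ty":-0.4,"tz":-3.1,"wx":0,"wy":0,"wz":0,"jaw":1}
    - {"tx":0,"ty":-0.4,"tz":-3.1,"wx":0,"wy":0,"wz":0,"jaw":1}
    - {"tx":0,"ty":0,"tz":0,"wx":0,"wy":0,"wz":0,"jaw":1}

```text
time: 3.05
tool_pos: [495.0, 109.2, 434.3]
tcp_rot: [2.293, 1.57, 1.106]
contact_force: [0.2, -0.8, 0.7]
grip_width: 91.8
```

```bash
python3 - <<'E'
from h import *
o=readout.get_obs();C=cam("wrist",o);print([np.round(proj(C,p)) for p in([493,141,107],[641,70,107])])
cv2.imwrite("pics/w2.png",imaging.capture("wrist"))
print(o['joint_positions'],o['tool_pos'],o['contact_force'],o['time'])
E
```

```text
[array([294., 174., 463.]), array([398.,  77., 430.])]
[6.54315156e-02 2.37062882e-01 1.17140858e+00 6.77466895e-04
 1.73272899e+00 1.25236856e+00] [495.04069118 109.19979008 434.32121198] [ 0.17782564 -0.76837651  0.73219952] 3.05
```

View pics/w2.png

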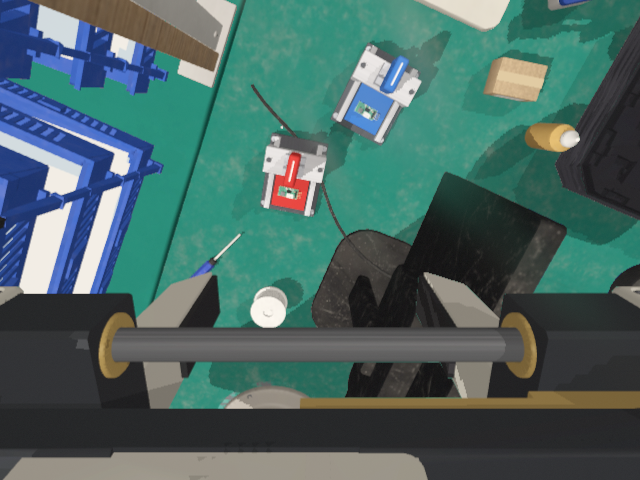

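The wrist view shows the red knob at about (293,168), next to the predicted (294,174). The blue knob is at (397,75).

```bash
python3 - <<'E'
from h import *
C=cam("wrist")
im=cv2.imread("pics/w2.png")
cv2.imwrite("pics/c2.png",cv2.resize(im[125:225,250:340],None,fx=6,fy=6,interpolation=cv2.INTER_CUBIC))
i=im.astype(int);b,g,r=i[...,0],i[...,1],i[...,2]
w=np.zeros(r.shape,bool);w[150:180,284:301]=1
k=w&(r>130)&(g<70)&(b<70);l=w&(r>150)&(g>130)&(b>130)
print(k.sum(),l.sum())
for y in range(148,186):print(y,''.join('W' if r[y,x]>150 and g[y,x]>110 else 'R' if r[y,x]>175 and g[y,x]<90 else 'r' if r[y,x]>110 and g[y,x]<90 else '.' for x in range(276,312)))
E
```

```text
114 206
148 WWWWWW..............................
149 WWWWWWWWWWW.........................
150 WWWWWWWWWWWWWWWW....................
151 WWWWWWWWWWWWWWWWWW.W................
152 WWWWWWWWWWWWWWWWrrrWWW.WW...........
153 WWWWWWWWWWWWWWWrrrrrrrrWWWWWWW......
154 WWWWWWWWWWWWWW.rrrrrrrrr.WWWWWWWWWW.
155 WWWWWWWWWWWWWWRRRRRrrrrrrWWWWWWWWWWW
156 WWWWWWWWWWWWWWRRRRRRRRrrrWWWWWWWWWWW
157 WWWWWWWWWWWWWRRRRRRRRRRrr....WWWWWWW
158 WWWWWWWWWWWWWRRRRRRRRRRRrWWWWWWWWWWW
159 WWWWWWWWWWWWWRRRRRRRRRRR.WWWWWWWWWWW
160 WWWWWWWWWWWW.RRR.W.RRRRr.WWWWWWWWWWW
161 WWWWWWWWWWWW.RRRWWWRRRRrWWWWWWWWWWWW
162 WWWWWWWWWWWWRRRRWWWRRRRrWWWWWWWWWWWW
163 WWWWWWWWWWWWRRR.WWWRRRRrWWWWWWWWWWWW
164 WWWWWWWWWWWWRRRWWW.RRRrr..WWWWWWWWWW
165 WWWWWWWWWWWRRRRWWWRRRRrr....WWWWWWWW
166 WWWWWWWWWWWRRRRWWWRRRRrWWW..WWWWWWWW
167 WWWWWWWWWWWRRRRWWWRRRRrWWWWWWWWWWWWW
168 WWWWWWWWWWWRRR.WWWRRRR.WWWWWWWWWWWWW
169 WWWWWWWWWWWRRRWWW.RRRrWWWWWWWWWWWWWW
170 WWWWWWWWWW.RRRWWWRRRRrWWWWWWWWWWWWWW
171 WWWWWWWWWWRRRRWWWRRRRrWWWWWWWWWWWWWW
172 WWWWWWWWWWRRR.WWWRRRRrWWWWWWWWWWWWWW
173 WWWWWWWWWWRRRWWW.RRRr.WWWWWWWWWWWWWW
174 WWWWWWWWW.RRRWWWRRRRrWWWWWWWWWWWWWWW
175 RRR.WWWWWRRRRWWWRRRRrWWWWWWWWWWWWWWW
176 RRRRRRRRRRRR.WWWRRRR.WWWWWWWWWWWWWWW
177 RRRRRRRRRRRRWWWWRRRrWWWWWWWWWWWWWWWW
178 RRRRRRRRRRRRWWW.RRRrWWWWWWWWWWWWWWWW
179 RRRRRRRRRRRRWWWRRRRrRRR.WWWWWWWWWWWW
180 RRRRRRRRRRRRWWWRRRRrRRRRRRRR.WWWWWWW
181 RRRRRRRRRRRRWW.RRRRrRRRRRRRRRRRRRrWW
182 RRRRRRRRRRRRR.RRRRRRRRRRRRRRRRRRR..W
183 RRRRRRRRRRRRRRRRRRrRRRRRRRRRRRRRR..W
184 RRRRRRRRRRRRRRRRRRrRRRRRRRRRRRRRR.WW
185 RRRRWRRRRRRRRRRRRRRRRRRRRRRRRRRRR.WW
```

View pics/c2.png

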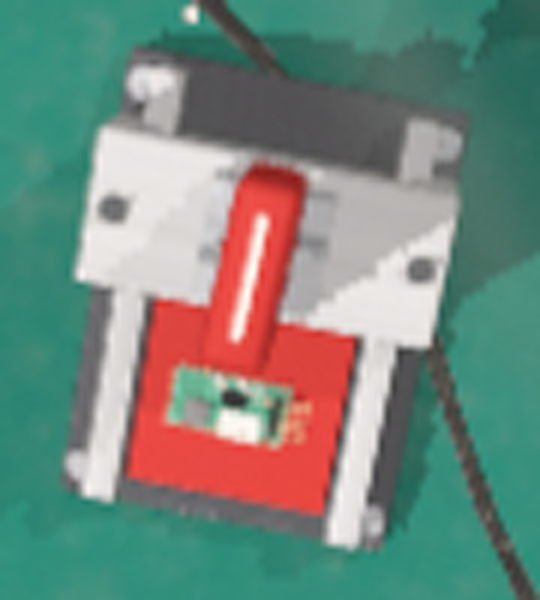

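```bash
python3 - <<'E'
from h import *
o=readout.get_obs();C=cam("wrist",o)
a=onz(C,293.3,160,107);b=onz(C,289.3,181.3,107);c=(a+b)/2;d=a-b
print(a,b,c,np.linalg.norm(d),np.degrees(np.arctan2(d[1],d[0])))
Rm=R.from_euler('xyz',o['tcp_rot']).as_matrix();print(Rm.T@(c-o['tool_pos']),np.degrees(np.arctan2(Rm[1,2],Rm[0,2])))
# scene rays check
S=cam("scene");print(tri(ray(S,274.8,208.7),ray(C,291.3,170.7)))
# other ray: jig white block corners direction
for p,q in (((272+0.,0),(0,0)),):pass
E
```

```text
[509.57533862 146.10826714 107.        ] [483.38429944 141.44701629 107.        ] [496.47981903 143.77764171 107.        ] 26.60258996188817 10.091340767522203
[327.05522644  13.78847558 -33.36143722] -68.06182500128037
(array([494.12186665, 144.14771211, 100.80276947]), np.float64(2.83618193466931))
```

arm_command:
  plan:
    - {"tx":3,"ty":0.7,"tz":-1.7,"wx":0,"wy":0,"wz":0,"jaw":1}
    - {"tx":3,"ty":0.7,"tz":-1.6,"wx":0,"wy":0,"wz":0,"jaw":1}
    - {"tx":3,"ty":0,"tz":0,"wx":0.1,"wy":0,"wz":0,"jaw":1}
    - {"tx":3,"ty":0,"tz":0,"wx":0.1,"wy":0,"wz":0,"jaw":1}
    - {"tx":3,"ty":0,"tz":0,"wx":0,"wy":0,"wz":0,"jaw":1}
    - {"tx":3,"ty":0,"tz":0,"wx":0,"wy":0,"wz":0,"jaw":1}
    - {"tx":3,"ty":0,"tz":0,"wx":0,"wy":0,"wz":0,"jaw":1}
    - {"tx":2,"ty":0,"tz":0,"wx":0,"wy":0,"wz":0,"jaw":1}
    - {"tx":0,"ty":0,"tz":0,"wx":0,"wy":0,"wz":0,"jaw":1}
    - {"tx":0,"ty":0,"tz":0,"wx":0,"wy":0,"wz":0,"jaw":1}

```text
time: 4.1
tool_pos: [498.1, 142.2, 203.9]
tcp_rot: [-0.491, 1.57, -1.882]
contact_force: [-0.0, 0.8, 0.3]
grip_width: 91.7
```

```bash
python3 - <<'E'
from h import *
o=readout.get_obs()
cv2.imwrite("pics/w3.png",imaging.capture("wrist"))
print(o['joint_positions'],o['tool_pos'],o['tcp_rot'],o['contact_force'],o['time'])
E
```

```text
[ 1.30201258e-01  3.70429256e-01  1.61273556e+00 -4.24332086e-04
  1.15861162e+00  1.52146871e+00] [498.10039616 142.15836203 203.94617262] [-0.49099695  1.5703663  -1.88209438] [-0.0347345   0.77305484  0.27868661] 4.1
```

View pics/w3.png

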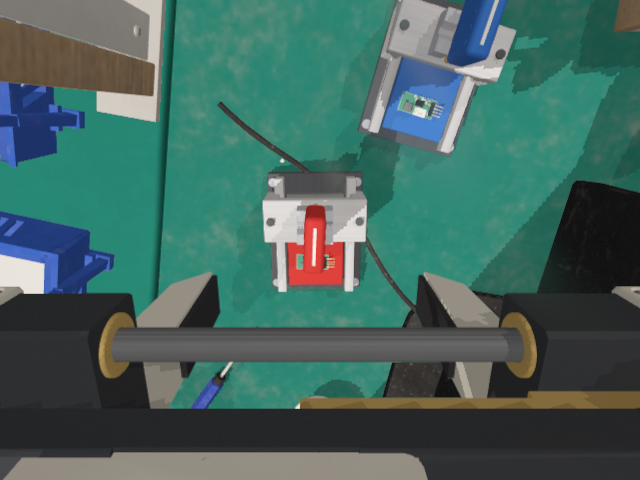

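The red knob is now at about (315,240), centred between the fingers, with its white line almost vertical in the image. The blue jig is well clear at the upper right.

```bash
python3 - <<'E'
from h import *
o=readout.get_obs();C=cam("wrist",o)
i=cv2.imread("pics/w3.png").astype(int);b,g,r=i[...,0],i[...,1],i[...,2]
m=(r>150)&(g>120)&(b>110);m[:224]=0;m[268:]=0;m[:,:310]=0;m[:,322:]=0
n,l,st,ce=cv2.connectedComponentsWithStats(m.astype(np.uint8));print(st)
k=1+np.argmax(st[1:,4]);ys,xs=np.nonzero(l==k)
P=np.array([onz(C,x,y,107) for x,y in zip(xs,ys)])
Rm=R.from_euler('xyz',o['tcp_rot']).as_matrix();Q=(P-o['tool_pos'])@Rm
mid=(Q.max(0)+Q.min(0))/2;f=np.polyfit(Q[:,1],Q[:,2],1)
print(mid,np.ptp(Q,0),f,np.arctan(f[0]),"world mid",Rm@mid+o['tool_pos'])
for row in (226,235,245):print(row,[x for x in range(290,345) if r[row,x]>120 and g[row,x]<90])
E
```

```text
[[     0      0    640    480 307045]
 [   312    228      5     39    155]]
[97.65594042 -2.77468813 -3.68553451] [ 0.04066218 26.44668515  2.72089463] [ 0.03497094 -3.70463362] 0.03495669047618494 world mid [495.20288122 145.54166251 106.99972554]
226 [304, 305, 306, 307, 308, 309, 310, 311, 312, 313, 314, 315, 316, 317, 318, 319, 320, 321, 322, 323, 324, 325]
235 [304, 305, 306, 307, 308, 309, 310, 311, 317, 318, 319, 320, 321, 322, 323, 324]
245 [290, 291, 292, 293, 294, 295, 296, 297, 298, 299, 300, 301, 302, 303, 304, 305, 306, 307, 308, 309, 310, 311, 317, 318, 319, 320, 321, 322, 323, 324, 325, 326, 327, 328, 329, 330, 331, 332, 333, 334, 335, 336, 337, 338, 339, 340, 341, 342]
```

arm_command:
  plan:
    - {"tx":2,"ty":-0.3,"tz":-0.35,"wx":0.035,"wy":0,"wz":0,"jaw":1}
    - {"tx":2,"ty":0,"tz":0,"wx":0,"wy":0,"wz":0,"jaw":1}
    - {"tx":2,"ty":0,"tz":0,"wx":0,"wy":0,"wz":0,"jaw":1}
    - {"tx":2,"ty":0,"tz":0,"wx":0,"wy":0,"wz":0,"jaw":1}
    - {"tx":1.7,"ty":0,"tz":0,"wx":0,"wy":0,"wz":0,"jaw":1}
    - {"tx":1,"ty":0,"tz":0,"wx":0,"wy":0,"wz":0,"jaw":1}
    - {"tx":0,"ty":0,"tz":0,"wx":0,"wy":0,"wz":0,"jaw":-0.4}
    - {"tx":0,"ty":0,"tz":0,"wx":0,"wy":0,"wz":0,"jaw":-0.4}
    - {"tx":0,"ty":0,"tz":0,"wx":0,"wy":0,"wz":0,"jaw":-0.4}
    - {"tx":0,"ty":0,"tz":0,"wx":0,"wy":0,"wz":0,"jaw":-0.4}

```text
time: 5.15
tool_pos: [494.4, 146.1, 97.6]
tcp_rot: [1.495, 1.569, 0.07]
contact_force: [0.4, -0.2, -0.4]
grip_width: 64.3
```

```bash
python3 - <<'E'
from h import *
o=readout.get_obs()
im=imaging.capture("wrist");cv2.imwrite("pics/w4.png",im)
print(o['tool_pos'],o['tcp_rot'],o['contact_force'],o['grip_width'],o['time'])
E
```

```text
[494.4322972  146.09198722  97.59143854] [1.49530028 1.56905008 0.07035844] [ 0.35487336 -0.15215942 -0.43845389] 64.33986551339454 5.15
```

View pics/w4.png

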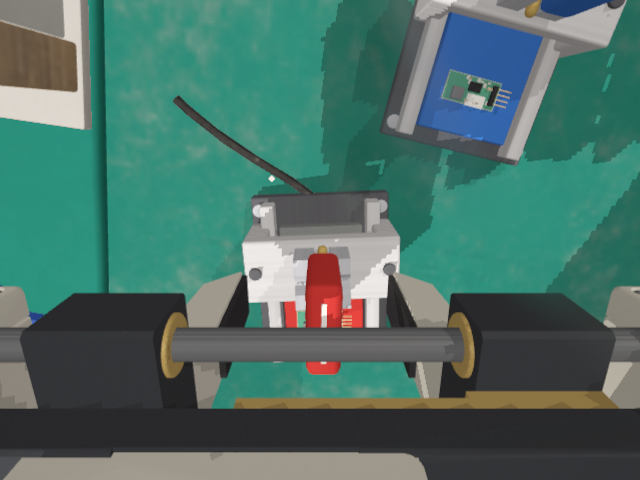

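The jaws straddle the red knob. It spans columns 306–342 and rows 253–373, with the fingers clear on both sides.

```bash
python3 - <<'E'
from h import *
c=imaging.get_calibration("wrist");M=np.linalg.inv(c['mount'])
def pt(p):
    q=(M@np.r_[p,1])[:3];return np.round([c['cx']+c['fx']*q[0]/-q[2],c['cy']-c['fy']*q[1]/-q[2]],1)
for y in(-20,0,20):print([pt((-9.4,y,z)) for z in(-7,0,7)])
i=cv2.imread("pics/w4.png").astype(int);b,g,r=i[...,0],i[...,1],i[...,2]
for row in (290,300,310,318,366,371,375,378):
    s=[x for x in range(296,350) if r[row,x]>90 and g[row,x]<80];print(row,s[0] if s else None,s[-1] if s else None)
for row in(308,312,318):print(row,[x for x in range(310,340) if r[row,x]>150 and g[row,x]>120])
E
```

```text
[array([303.2, 380.1]), array([320.8, 380.1]), array([338.4, 380.1])]
[array([302.6, 336.2]), array([320.9, 336.2]), array([339.2, 336.2])]
[array([301.9, 288.7]), array([321. , 288.7]), array([340.1, 288.7])]
290 306 341
300 306 341
310 306 349
318 305 349
366 307 339
371 309 337
375 None None
378 None None
308 [321, 322, 323, 324, 325, 326]
312 [321, 322, 323, 324, 325, 326]
318 [321, 322, 323, 324, 325, 326]
```

arm_command:
  plan:
    - {"tx":0,"ty":0.15,"tz":0.1,"wx":0,"wy":0,"wz":0,"jaw":-0.4}
    - {"tx":0,"ty":0,"tz":0,"wx":0,"wy":0,"wz":0,"jaw":-1}
    - {"tx":0,"ty":0,"tz":0,"wx":0,"wy":0,"wz":0,"jaw":-1}
    - {"tx":0,"ty":0,"tz":0,"wx":0,"wy":0,"wz":0,"jaw":-1}
    - {"tx":0,"ty":0,"tz":0,"wx":0,"wy":0,"wz":0,"jaw":-1}
    - {"tx":0,"ty":0,"tz":0,"wx":0,"wy":0,"wz":0,"jaw":-1}
    - {"tx":0,"ty":0,"tz":0,"wx":0,"wy":0,"wz":0,"jaw":-1}
    - {"tx":0,"ty":0,"tz":0,"wx":0,"wy":0,"wz":0,"jaw":-1}
    - {"tx":0,"ty":0,"tz":0,"wx":0,"wy":0,"wz":0,"jaw":-1}
    - {"tx":0,"ty":0,"tz":0,"wx":0,"wy":0,"wz":0,"jaw":-1}

```text
time: 6.2
tool_pos: [495.6, 144.4, 96.7]
tcp_rot: [-0.088, 1.569, -1.513]
contact_force: [0.5, -4.7, 0.2]
grip_width: 14.2
```

```bash
python3 - <<'E'
from h import *
o=readout.get_obs()
Rm=R.from_euler('xyz',o['tcp_rot']).as_matrix()
print(o['tool_pos'],o['contact_force'],o['moment'],Rm.T@o['contact_force'],Rm.T@o['moment'],o['grip_width'],o['time'])
im=imaging.capture("wrist");cv2.imwrite("pics/w5.png",im)
E
```

```text
[495.6489434  144.38290334  96.69351802] [ 0.50911083 -4.66915248  0.24029026] [-0.94715536 -0.11963314  0.03766769] [-0.2333491  -0.17578991  4.69388583] [-0.03757224 -0.95448711 -0.01941401] 14.159229662156001 6.2
```

View pics/w5.png

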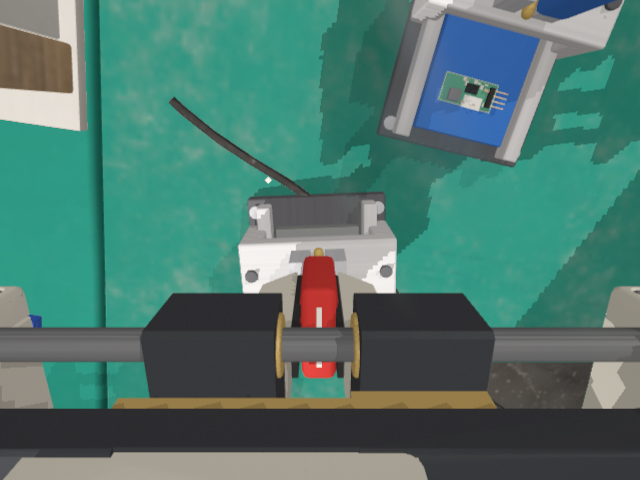

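arm_command:
  plan:
    - {"tx":0,"ty":0.05,"tz":0.05,"wx":0,"wy":0,"wz":0,"jaw":-1}
    - {"tx":-0.6,"ty":0,"tz":0,"wx":0,"wy":0,"wz":0,"jaw":-1}
    - {"tx":-0.6,"ty":0,"tz":0,"wx":0,"wy":0,"wz":0,"jaw":-1}
    - {"tx":-0.6,"ty":0,"tz":0,"wx":0,"wy":0,"wz":0,"jaw":-1}
    - {"tx":-0.6,"ty":0,"tz":0,"wx":0,"wy":0,"wz":0,"jaw":-1}
    - {"tx":0,"ty":0,"tz":0,"wx":0,"wy":0,"wz":0,"jaw":-1}
    - {"tx":0,"ty":0,"tz":0,"wx":0,"wy":0,"wz":0,"jaw":-1}

```text
time: 6.95
tool_pos: [495.7, 144.3, 120.5]
tcp_rot: [-0.902, 1.569, -2.327]
contact_force: [1.1, -5.0, -7.8]
grip_width: 13.6
```

```bash
python3 - <<'E'
from h import *
o=readout.get_obs()
Rm=R.from_euler('xyz',o['tcp_rot']).as_matrix()
print(o['tool_pos'],o['contact_force'],o['moment'],Rm.T@o['contact_force'],o['grip_width'],o['time'],o['joint_positions'])
im=imaging.capture("wrist");cv2.imwrite("pics/w6.png",im)
cv2.imwrite("pics/s6.png",imaging.capture("side")[180:290,230:400].repeat(4,0).repeat(4,1))
E
```

```text
[495.68461031 144.34753203 120.53750855] [ 1.14382716 -4.95502705 -7.82331212] [-1.00029528 -0.3365559  -0.03645395] [7.82742813 0.41948983 5.06164434] 13.592059353460419 6.95 [ 1.35375759e-01  4.68552352e-01  1.72053844e+00 -1.12669078e-03
  9.53640144e-01  1.56076883e+00]
```

View pics/w6.png

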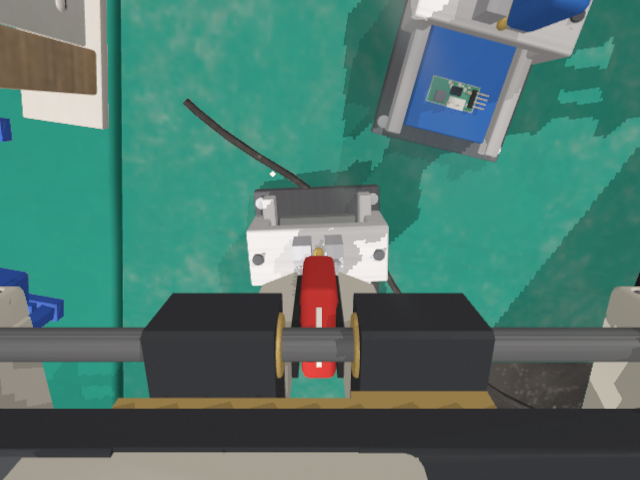

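View pics/s6.png

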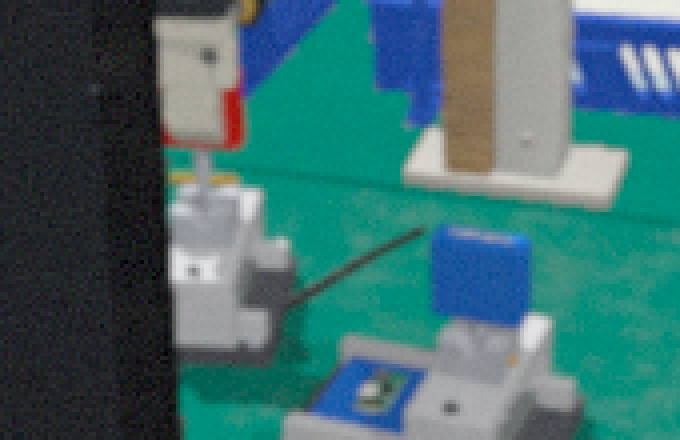

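Lifted by about 24 mm. The force of −7.8 N matches the spring, and the side view shows the shaft out of the collar. Next comes the counterclockwise turn.

arm_command:
  plan:
    - {"tx":0,"ty":0,"tz":0.07,"wx":-0.07,"wy":0,"wz":0,"jaw":-1}
    - {"tx":0,"ty":0,"tz":0,"wx":-0.1,"wy":0,"wz":0,"jaw":-1}
    - {"tx":0,"ty":0,"tz":0,"wx":-0.1,"wy":0,"wz":0,"jaw":-1}
    - {"tx":0,"ty":0,"tz":0,"wx":-0.1,"wy":0,"wz":0,"jaw":-1}
    - {"tx":0,"ty":0,"tz":0,"wx":-0.1,"wy":0,"wz":0,"jaw":-1}
    - {"tx":0,"ty":0,"tz":0,"wx":-0.1,"wy":0,"wz":0,"jaw":-1}
    - {"tx":0,"ty":0,"tz":0,"wx":-0.1,"wy":0,"wz":0,"jaw":-1}
    - {"tx":0,"ty":0,"tz":0,"wx":-0.1,"wy":0,"wz":0,"jaw":-1}

```text
time: 7.85
tool_pos: [495.1, 145.1, 120.2]
tcp_rot: [-2.973, 1.568, 2.659]
contact_force: [-1.1, 1.5, -8.2]
grip_width: 14.1
```

```bash
python3 - <<'E'
from h import *
o=readout.get_obs()
Rm=R.from_euler('xyz',o['tcp_rot']).as_matrix()
print(o['tool_pos'],o['contact_force'],o['moment'],Rm.T@o['contact_force'],np.degrees(np.arctan2(Rm[1,2],Rm[0,2])),o['grip_width'],o['time'],o['joint_positions'][5])
E
```

```text
[495.06542956 145.07829149 120.22348745] [-1.05089746  1.45153476 -8.16634145] [0.36052703 0.05830645 0.02328781] [ 8.17104611  0.52175706 -1.69181746] -37.303783714527924 14.089158285368564 7.85 0.7852890242679094
```

arm_command:
  plan:
    - {"tx":0,"ty":0,"tz":0,"wx":-0.1,"wy":0,"wz":0,"jaw":-1}
    - {"tx":0,"ty":0,"tz":0,"wx":-0.1,"wy":0,"wz":0,"jaw":-1}
    - {"tx":0,"ty":0,"tz":0,"wx":-0.1,"wy":0,"wz":0,"jaw":-1}
    - {"tx":0,"ty":0,"tz":0,"wx":-0.1,"wy":0,"wz":0,"jaw":-1}
    - {"tx":0,"ty":0,"tz":0,"wx":-0.1,"wy":0,"wz":0,"jaw":-1}
    - {"tx":0,"ty":0,"tz":0,"wx":-0.1,"wy":0,"wz":0,"jaw":-1}
    - {"tx":0,"ty":0,"tz":0,"wx":-0.1,"wy":0,"wz":0,"jaw":-1}
    - {"tx":0,"ty":0,"tz":0,"wx":-0.1,"wy":0,"wz":0,"jaw":-1}
    - {"tx":0,"ty":0,"tz":0,"wx":0,"wy":0,"wz":0,"jaw":-1}
    - {"tx":0,"ty":0,"tz":0,"wx":0,"wy":0,"wz":0,"jaw":-1}

```text
time: 8.85
tool_pos: [493.9, 145.3, 119.8]
tcp_rot: [2.733, 1.565, 2.876]
contact_force: [-4.5, 3.5, -7.2]
grip_width: 13.6
```

```bash
python3 - <<'E'
from h import *
o=readout.get_obs()
Rm=R.from_euler('xyz',o['tcp_rot']).as_matrix()
print(o['tool_pos'],o['contact_force'],o['moment'],Rm.T@o['contact_force'],np.degrees(np.arctan2(Rm[1,2],Rm[0,2])),o['grip_width'],o['time'],o['joint_positions'])
im=imaging.capture("wrist");cv2.imwrite("pics/w7.png",im)
E
```

```text
[493.85856855 145.28204789 119.80821305] [-4.45174824  3.48346611 -7.24901188] [0.75955004 0.64880715 0.03085689] [ 7.27830413  4.06595419 -3.87234777] 8.192293796600588 13.574158208790612 8.85 [ 0.13586102  0.46889586  1.72251754  0.0027026   0.95537554 -0.00868162]
```

View pics/w7.png

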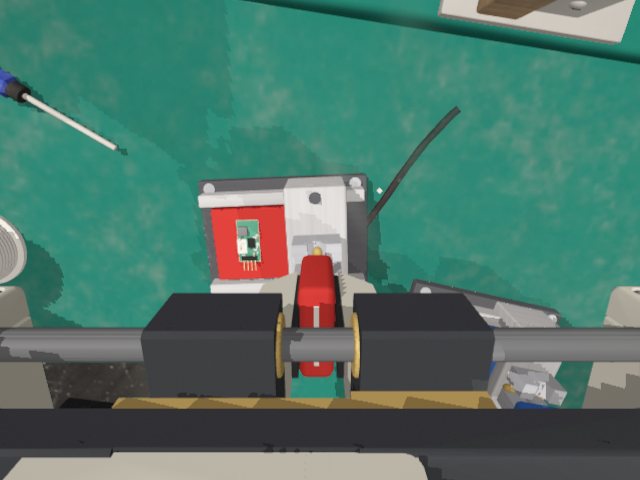

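The knob is turned a quarter, and the jig edges in the image now lie square to the bar. Next I lower it into the notch.

arm_command:
  plan:
    - {"tx":0.3,"ty":0,"tz":0,"wx":0,"wy":0,"wz":0,"jaw":-1}
    - {"tx":0.3,"ty":0,"tz":0,"wx":0,"wy":0,"wz":0,"jaw":-1}
    - {"tx":0.3,"ty":0,"tz":0,"wx":0,"wy":0,"wz":0,"jaw":-1}
    - {"tx":0.2,"ty":0,"tz":0,"wx":0,"wy":0,"wz":0,"jaw":-1}
    - {"tx":0,"ty":0,"tz":0,"wx":0,"wy":0,"wz":0,"jaw":-1}
    - {"tx":0,"ty":0,"tz":0,"wx":0,"wy":0,"wz":0,"jaw":-1}

```text
time: 9.5
tool_pos: [493.9, 145.3, 109.0]
tcp_rot: [2.726, 1.565, 2.869]
contact_force: [-5.4, 3.9, -6.1]
grip_width: 14.1
```

```bash
python3 - <<'E'
from h import *
o=readout.get_obs()
Rm=R.from_euler('xyz',o['tcp_rot']).as_matrix()
print(o['tool_pos'],o['contact_force'],o['moment'],Rm.T@o['contact_force'],np.degrees(np.arctan2(Rm[1,2],Rm[0,2])),o['grip_width'],o['time'])
E
```

```text
[493.86498094 145.29243565 108.95100725] [-5.4030802   3.86970834 -6.13578391] [ 0.71091584  0.78478295 -0.00595189] [ 6.17029561  4.58518332 -4.76647757] 8.178426993968865 14.089675064792864 9.5
```

It is in the notch's V: lift is about 12.3 mm, below the 16 mm flats. I ease it down the rest of the way and let go.

arm_command:
  plan:
    - {"tx":0.1,"ty":0.1,"tz":-0.08,"wx":0,"wy":0,"wz":0,"jaw":-1}
    - {"tx":0,"ty":0,"tz":0,"wx":0,"wy":0,"wz":0,"jaw":-1}
    - {"tx":0,"ty":0,"tz":0,"wx":0,"wy":0,"wz":0,"jaw":0.2}
    - {"tx":0,"ty":0,"tz":0,"wx":0,"wy":0,"wz":0,"jaw":0.2}
    - {"tx":0,"ty":0,"tz":0,"wx":0,"wy":0,"wz":0,"jaw":0.2}
    - {"tx":0,"ty":0,"tz":0,"wx":0,"wy":0,"wz":0,"jaw":0.2}
    - {"tx":0,"ty":0,"tz":0,"wx":0,"wy":0,"wz":0,"jaw":0.2}
    - {"tx":0,"ty":0,"tz":0,"wx":0,"wy":0,"wz":0,"jaw":0.2}

```text
time: 10.3
tool_pos: [495.4, 145.0, 108.8]
tcp_rot: [-0.257, 1.57, -0.112]
contact_force: [0.2, 0.1, -0.3]
grip_width: 54.1
```

```bash
python3 - <<'E'
from h import *
o=readout.get_obs()
print(o['tool_pos'],o['contact_force'],o['grip_width'],o['time'])
im=imaging.capture("wrist");cv2.imwrite("pics/w8.png",im)
E
```

```text
[495.43146695 144.9507711  108.79619819] [ 0.18344074  0.1499503  -0.31786269] 54.067672026780905 10.3
```

View pics/w8.png

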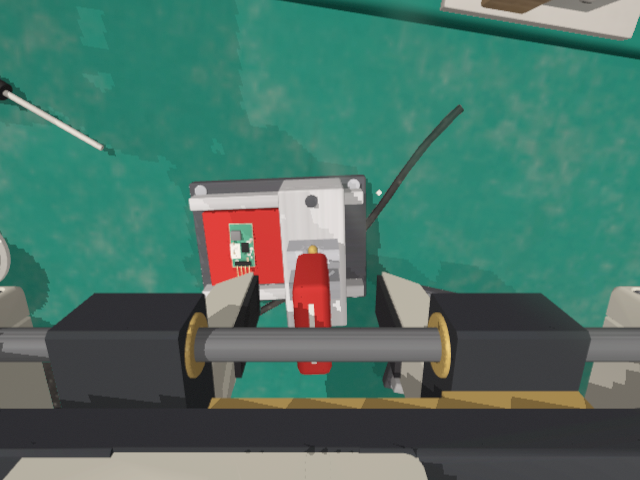

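The fingers are open to 54 mm and touch nothing, and the knob still stands up across the jig. I retreat straight up.

arm_command:
  plan:
    - {"tx":-1,"ty":0,"tz":-0.2,"wx":0,"wy":0,"wz":0,"jaw":0.6}
    - {"tx":-2,"ty":0,"tz":0,"wx":0,"wy":0,"wz":0,"jaw":0.6}
    - {"tx":-2.5,"ty":0,"tz":0,"wx":0,"wy":0,"wz":0,"jaw":0.6}
    - {"tx":-3,"ty":0,"tz":0,"wx":0,"wy":0,"wz":0,"jaw":0.6}
    - {"tx":-3,"ty":0,"tz":0,"wx":0,"wy":0,"wz":0,"jaw":0.6}
    - {"tx":-2,"ty":0,"tz":0,"wx":0,"wy":0,"wz":0,"jaw":0.6}
    - {"tx":0,"ty":0,"tz":0,"wx":0,"wy":0,"wz":0,"jaw":0.6}
    - {"tx":0,"ty":0,"tz":0,"wx":0,"wy":0,"wz":0,"jaw":0.6}

```text
time: 11.15
tool_pos: [493.0, 144.7, 243.9]
tcp_rot: [-0.166, 1.57, -0.021]
contact_force: [-0.3, -0.6, 0.2]
grip_width: 73.2
```

```bash
python3 - <<'E'
from h import *
o=readout.get_obs()
print(o['tool_pos'],o['contact_force'],o['grip_width'],o['time'])
C=cam("wrist",o)
im=imaging.capture("wrist");cv2.imwrite("pics/w9.png",im)
i=im.astype(int);b,g,r=i[...,0],i[...,1],i[...,2]
m=(r>150)&(g>120)&(b>110)
for z in(107,118.5):print(z,[proj(C,[495,144.5+d,z]) for d in(-13,13)])
s=imaging.capture("side");cv2.imwrite("pics/s9.png",s[180:290,230:400].repeat(4,0).repeat(4,1))
E
```

```text
[493.01693727 144.69279353 243.88132954] [-0.29081342 -0.55589029  0.1952137 ] 73.22896707032298 11.15
107 [(np.float64(315.5781669428775), np.float64(242.81490756622426), np.float64(287.504111422747)), (np.float64(320.54351506609004), np.float64(210.07345849558143), np.float64(279.9288531163317))]
118.5 [(np.float64(315.5204650440286), np.float64(247.97932315254582), np.float64(276.5140765859423)), (np.float64(320.6870940474381), np.float64(214.0453802430536), np.float64(268.938818279527))]
```

View pics/w9.png

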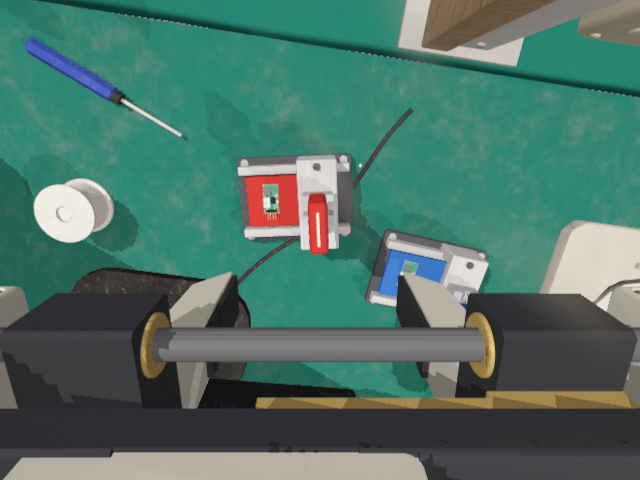

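View pics/s9.png

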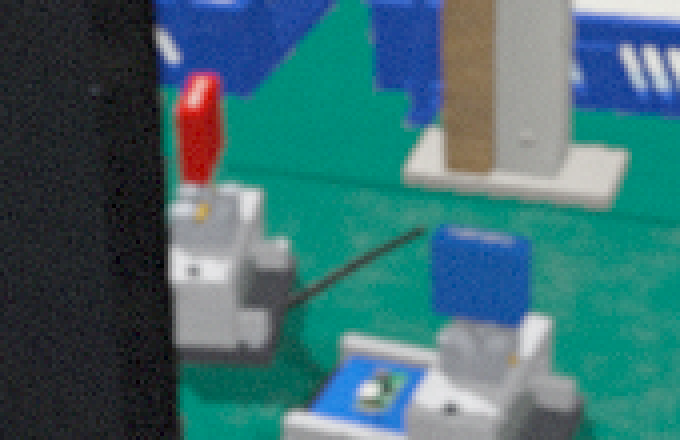

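The red knob stands up, crosswise to its jig: the wrist view has it at about (318,223) and the side view at about (280,212). The blue knob is unchanged. I'll check the height and angle.

```bash
python3 - <<'E'
from h import *
o=readout.get_obs();C=cam("wrist",o);D=cam("side");S=cam("scene")
im=cv2.imread("pics/w9.png").astype(int);b,g,r=im[...,0],im[...,1],im[...,2]
m=(r>150)&(g>120)&(b>110);m[:205]=0;m[249:]=0;m[:,:313]=0;m[:,323:]=0
n,l,st,ce=cv2.connectedComponentsWithStats(m.astype(np.uint8));k=1+np.argmax(st[1:,4]);print(st[k],ce[k])
w=ray(C,*ce[k])
sc=imaging.capture("scene");cv2.imwrite("pics/sc9.png",sc[150:310,200:430].repeat(3,0).repeat(3,1))
print(tri(w,ray(D,279.7,203)))
ys,xs=np.nonzero(l==k);P=np.array([onz(C,x,y,118.5) for x,y in zip(xs,ys)])[:,:2];f=np.polyfit(P[:,1],P[:,0],1);print(90-np.degrees(np.arctan(f[0])),np.ptp(P,0),P.mean(0))
E
```

```text
[316 212   5  36 130] [317.75384615 229.63846154]
(array([494.28963196, 145.06148042, 115.17601617]), np.float64(0.8244026691652963))
100.51895167752417 [ 6.41721935 26.07826393] [493.77438642 145.86178936]
```

View pics/sc9.png

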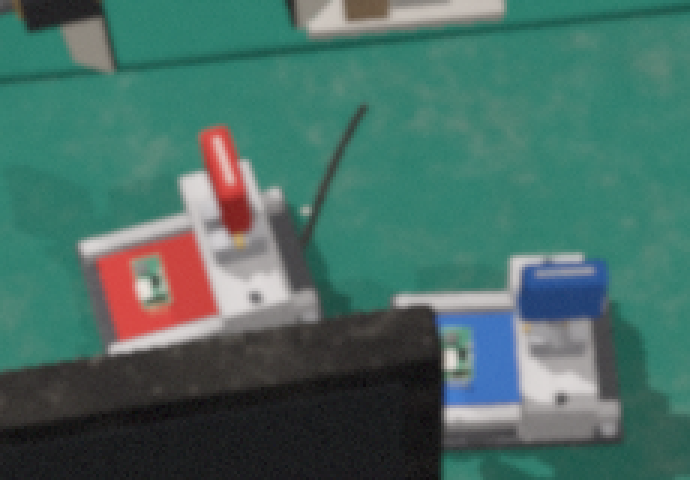

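```bash
python3 - <<'E'
from plant import bot
print(bot.close_job())
E
```

```text
the job is handed in; nothing more can be done
None
```

The red jig is unlocked. I pulled the red knob up about 24 mm, turned it a quarter turn counterclockwise, lowered it into the rest notch and let go. The gripper then went straight up, and I handed the job in at about 11 s.

- **Resting in the notch:** While still held, the knob went down to about 12 mm of lift, below the 16 mm flats. After release it stayed up and the force reading was about 0.
- **Angle:** The bar was at about 10–12° before and about 100.5° after, so the turn was close to 90°.
- **Height:** Two views put the knob's top at about 115 mm, where about 118.5 mm was expected. My first two-view check, with the knob down, read about 6 mm low (101 instead of 107 mm), so I put the gap down to measurement error.
- **Blue knob:** It looks unchanged in the last pictures, and the arm never came near it.
- **Hand clear:** At the end the gripper was about 125 mm above the knob, touching nothing.

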